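# Tamp proud rubber feet down level in a stock bin

### The job

Some of the eight rubber machine feet packed in the blue stock bin stand proud, so that the next bin cannot be stacked on it. Take the tamper by its handle and with its flat rubber sole press the feet firmly but steadily, without blows and without bearing on the bin, until every one stands on the bin's floor and all the tops lie level. Then hang the tamper back in its cradle, and leave the other things on the bench where they are.

Things in the scene. Friction and masses are not known exactly. Their poses are not given: they have to be found in the camera images.
- bin: Blue open-fronted plastic stock bin, fixed to the bench. Origin at the centre of its underside; x along its length to the high back (the low front is on -x), y across, z up. Inside 168 x 76 mm; walls and floor 4 mm thick. Side walls 54 mm high over the rear two thirds and 42 mm in front; back 54 mm, front 34 mm high.
- bin_floor (a point): Centre of the bin's inner floor, 4 mm above its underside; axes as the bin's. The 8 feet stand in four rows of two: rows at x = -57, -19, 19 and 57 mm, the two of a row at y = -19 and +19 mm, squeezed between the side walls. Some stand 7 to 16 mm proud; pressed home on this floor, all tops lie 40 mm above it.
- tamper: Hand tamper hanging upright in its cradle: wooden block 33 (x) x 29 (y) mm, 34 mm high, under a wooden cross-piece 30 x 64 (y) x 9 mm and an upright handle. Origin at the centre of the block's underside, z up. A black slip-on rubber pad 32 x 28 mm is its flat sole (it gives 1 mm at 15 N); pads of 4 to 20 mm thickness are in use and it is not known which is on. 200 to 325 g.
- tamper_grip (a point): Where to grip the tamper: on the axis of its wooden handle, 90 mm above the block's underside; axes as the tamper's. The handle is 24 x 24 mm, its faces square to x and y, and runs from 43 mm to its red cap at 125 mm above the block's underside.
- cradle: Grey steel tool cradle fixed to the bench: base plate 100 x 90 mm with two upright cheeks, 70 mm long along x, 8 mm thick and 46 mm apart in y, their tops 64 mm above the bench. The tamper's block hangs between the cheeks, its cross-piece (along y) on their tops: the tamper's origin is then 30 mm above the bench. Origin at the centre of its underside, z up.
- foot0: One of 8 like machine feet: black rubber block 34 (x) x 38 (y) mm, bright steel plate above and below, round brass boss with a hole (20 mm across, 3 mm high) on top, 40 mm tall in all, 90 g. Origin at the centre of its underside, z up, x along the bin. Any of the 8 may stand proud. It takes 6 to 15 N to push down (a squeezed fit, it stays where it is left) and is harmed above 30 N.
- foot1: One of 8 like machine feet: black rubber block 34 (x) x 38 (y) mm, bright steel plate above and below, round brass boss with a hole (20 mm across, 3 mm high) on top, 40 mm tall in all, 90 g. Origin at the centre of its underside, z up, x along the bin. Any of the 8 may stand proud. It takes 6 to 15 N to push down (a squeezed fit, it stays where it is left) and is harmed above 30 N.
- foot2: One of 8 like machine feet: black rubber block 34 (x) x 38 (y) mm, bright steel plate above and below, round brass boss with a hole (20 mm across, 3 mm high) on top, 40 mm tall in all, 90 g. Origin at the centre of its underside, z up, x along the bin. Any of the 8 may stand proud. It takes 6 to 15 N to push down (a squeezed fit, it stays where it is left) and is harmed above 30 N.
- foot3: One of 8 like machine feet: black rubber block 34 (x) x 38 (y) mm, bright steel plate above and below, round brass boss with a hole (20 mm across, 3 mm high) on top, 40 mm tall in all, 90 g. Origin at the centre of its underside, z up, x along the bin. Any of the 8 may stand proud. It takes 6 to 15 N to push down (a squeezed fit, it stays where it is left) and is harmed above 30 N.
- foot4: One of 8 like machine feet: black rubber block 34 (x) x 38 (y) mm, bright steel plate above and below, round brass boss with a hole (20 mm across, 3 mm high) on top, 40 mm tall in all, 90 g. Origin at the centre of its underside, z up, x along the bin. Any of the 8 may stand proud. It takes 6 to 15 N to push down (a squeezed fit, it stays where it is left) and is harmed above 30 N.
- foot5: One of 8 like machine feet: black rubber block 34 (x) x 38 (y) mm, bright steel plate above and below, round brass boss with a hole (20 mm across, 3 mm high) on top, 40 mm tall in all, 90 g. Origin at the centre of its underside, z up, x along the bin. Any of the 8 may stand proud. It takes 6 to 15 N to push down (a squeezed fit, it stays where it is left) and is harmed above 30 N.
- foot6: One of 8 like machine feet: black rubber block 34 (x) x 38 (y) mm, bright steel plate above and below, round brass boss with a hole (20 mm across, 3 mm high) on top, 40 mm tall in all, 90 g. Origin at the centre of its underside, z up, x along the bin. Any of the 8 may stand proud. It takes 6 to 15 N to push down (a squeezed fit, it stays where it is left) and is harmed above 30 N.
- foot7: One of 8 like machine feet: black rubber block 34 (x) x 38 (y) mm, bright steel plate above and below, round brass boss with a hole (20 mm across, 3 mm high) on top, 40 mm tall in all, 90 g. Origin at the centre of its underside, z up, x along the bin. Any of the 8 may stand proud. It takes 6 to 15 N to push down (a squeezed fit, it stays where it is left) and is harmed above 30 N.
- tape: Bystander: roll of amber tape lying flat, 72 mm across, 25 mm high; origin under its centre.
- driver: Bystander: screwdriver lying on the bench; origin about its middle.
- jar: Bystander: jar with a white cap, 60 mm across, 75 mm tall; origin under its centre.
- carton: Bystander: small taped cardboard carton 95 x 75 x 60 mm; origin under its centre.
- bracket: Bystander: steel angle bracket 50 x 40 x 50 mm; origin under its base.
Mind the look-alikes: they are no part of the job. Of the things like the tamper, leave any that is green or white; of the rest the larger one is meant.

How it is judged:
By the outcome, as a careful person would: the job done as asked, in the order asked, and still so for the second after the job is handed in, with the robot touching nothing.
It also fails if it takes over 72 s, if anything falls off the work surface, if the arm or the gripper's body presses on something with over 40 N, if the wrist force passes 120 N, or if a joint passes its speed limit or range.

### The arm

A 6-joint arm with a two-finger parallel gripper is mounted at the origin on the work surface. World frame = base frame: x ahead of the robot, y to its left, z up, the work surface at z = 0. Lengths are in m, angles in degrees, forces in N, time in s.
With the tool pointing down it reaches from about 0.4 to 0.925 m from the base axis. Payload 12.5 kg.
Tool frame: the origin (TCP) lies at the very end of the fingers, on their centre line; the grasp point (between the pads) lies 19 mm behind it; z points along the fingers, y is the direction in which the jaws open and shut (so a half turn about z gives the same grasp; the last joint's range is limited). The gripper opens to 95 mm and grips with 3 to 60 N. Pads are 20 mm wide; open, the fingers measure 119 mm over their backs; the gripper's body (75 mm by 180 mm) begins 59 mm behind the grasp point.
Start: joints at [-81.108, 28.126, 89.318, -0, 62.55, -6.05], TCP at [0.161, -0.604, 0.215] pointing down, gripper open.
Joint ranges: [-177.58, 177.58], [-47.91, 125.51], [2.72, 160], [-65.01, 245.01], [3.68, 167.84], [-153.87, 153.87]. Speed limits (degrees/s): [127.2, 127.2, 159.86, 180, 180, 180].

### API

Orientations are given as a 3x3 rotation matrix whose columns are the frame's x, y, z axes.
In Python, from bench import * gives the robot as it stands.
- The arm moves only by the shell command python3 -m handwheel 'ROWS' [FORCE]. ROWS is JSON, a list of rows, each a list of 7 numbers: the turn, a rotation vector about the tool's x, y, z in rad, then the shift along the tool's x, y, z in mm, then the closure, from 0 (fully open) to 1 (shut). In form: [[wx, wy, wz, x, y, z, hand], ...]. A call has 1 to 20 rows; each row shifts and turns the pose as measured when the row begins, along the tool's axes as they then stand; what a row does not reach is not made up. A row lasts 1/10 s, in which the tool goes at most 50 mm and 8.59 degrees, less where a joint would pass 70% of its speed; a pose out of reach is approached as far as the arm can. A call with a gripper value outside its range is refused whole. The fingers move at their own pace and stop on an object; FORCE is the grip in N (left out, the last holds). Time passes only in rows, so rows that do not move let the fingers close. It gives the time, the measured TCP pose, the force and the opening at its end, in the units of the state.
- observe(): the state, without advancing time (a new reading comes with each control period).
- read_camera(name): name is "scene" or "top" or "wrist"; returns the picture (400x640x3 uint8, red, green, blue); there is no depth.
- camera_params(name): a dict with "K" (3x3 intrinsics, pixels), "rvec" (rotation vector, rad) and "tvec" (3), from world to camera coordinates, as OpenCV has them; the wrist camera has in their place "T_tool_cam" (4x4, takes a point from camera to tool coordinates, whose origin is the TCP and whose axes are the flange's). Camera axes: x right, y down, z forward; pixel columns grow to the right and rows downward; lengths in m; the calibration is good to about 2 mm. A picture is of the moment at which its call begins: read the wrist's pose just before it. camera_params takes no time and is no camera call.
- hand_in(): hands the job in, once; it reports no verdict.
The state is a dict: "time": time; "joints": joint angles; "qvel": joint speeds; "tau": joint torques, N m; "position": TCP position; "tool_rot": TCP orientation; "contact_force": force on the tool from outside, world axes, zero at the start; "wrist_torque": the same for the moment, N m; "grip_width": finger opening in m.
Only numpy, scipy, OpenCV 4.12 (cv2) and the standard library are available. Lean on these libraries where they do the work, as an engineer would, in place of code of your own. Each camera call takes 0.05 s, during which the arm holds its last target. There are 200 camera calls.

## Working session

There is one attempt and no reset: what is moved stays moved. The work goes in short steps, Python scripts to look and compute and a shell command to move; the robot and the scene stay as the last step left them, time stands still between calls to the robot, and variables do not carry over. Pictures are saved under pics/ and viewed, about 8 in all and at most 12, crops included, and the job is handed in when it is done.

```bash
ls; mkdir -p pics
python3 - <<'E'
from bench import *
import cv2,numpy as np
s=observe();print(s)
a=read_camera("scene");b=read_camera("top")
cv2.imwrite("pics/scene.png",a[:,:,::-1]);cv2.imwrite("pics/top.png",b[:,:,::-1])
for n in("scene","top","wrist"):print(n,camera_params(n))
E
```

```text
pics
{'time': 0.0, 'joints': array([-8.11098876e+01,  2.81650778e+01,  8.93503459e+01,  4.64180614e-04,
        6.25511393e+01, -6.05010519e+00]), 'qvel': array([ 0.00637648,  0.0385502 , -0.03033167, -0.04501582,  0.0808357 ,
       -0.06831743]), 'tau': array([-1.30851407e-03, -6.12651873e+01, -2.58185077e+01,  6.91707619e-02,
        4.82239947e-02, -1.48829340e-04]), 'position': array([ 0.16111976, -0.60361243,  0.21405035]), 'tool_rot': array([[ 9.66196327e-01,  2.57807346e-01, -1.72432464e-04],
       [ 2.57807371e-01, -9.66195653e-01,  1.14889684e-03],
       [ 1.29590548e-04, -1.15451427e-03, -9.99999325e-01]]), 'contact_force': array([0.28170096, 0.09991237, 0.30417546]), 'wrist_torque': array([ 0.03779394,  0.01435128, -0.01382283]), 'grip_width': 0.09508784331977356}
scene {'K': array([[467.41471425,   0.        , 325.17817206],
       [  0.        , 467.41471425, 198.80822461],
       [  0.        ,   0.        ,   1.        ]]), 'rvec': array([ 1.88124566,  1.43173719, -0.68776875]), 'tvec': array([-0.15143351, -0.29475532,  1.7741285 ])}
top {'K': array([[506.76532038,   0.        , 319.22365206],
       [  0.        , 506.76532038, 197.60415646],
       [  0.        ,   0.        ,   1.        ]]), 'rvec': array([ 2.08624378, -2.11702416,  0.23294278]), 'tvec': array([0.02418337, 0.61316526, 1.30722473])}
wrist {'K': array([[313.5130749 ,   0.        , 318.54265816],
       [  0.        , 313.5130749 , 199.54098872],
       [  0.        ,   0.        ,   1.        ]]), 'T_tool_cam': array([[-1.24675042e-03, -9.66658689e-01, -2.56065273e-01,
         7.20522273e-02],
       [ 9.99999092e-01, -1.07431083e-03, -8.13298080e-04,
        -2.81441606e-04],
       [ 5.11087961e-04, -2.56066054e-01,  9.66659151e-01,
        -1.70471856e-01],
       [ 0.00000000e+00,  0.00000000e+00,  0.00000000e+00,
         1.00000000e+00]])}
```

View pics/scene.png

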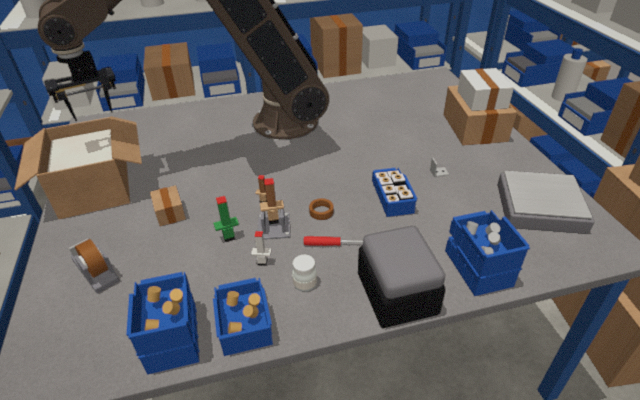

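View pics/top.png

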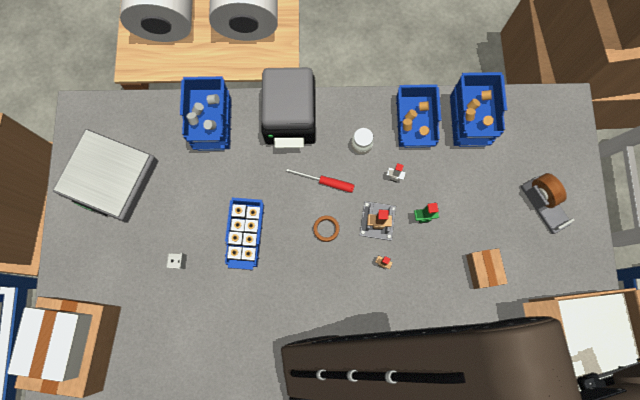

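The scene shows the red-capped tamper in the cradle (scene 270,190; top 381,217), a small twin at top (383,262), green and white twins, and the bin at top (245,233). Next, one enlarged mosaic of both views.

```bash
cat > h.py <<'E'
import numpy as np,cv2
from bench import *
def cam(n):
    c=camera_params(n);R=cv2.Rodrigues(np.array(c["rvec"]))[0];return c["K"],R,np.array(c["tvec"])
def ray(n,uv,pose=None):
    if pose is None: K,R,t=cam(n); o=-R.T@t; Rw=R.T
    else:
        c=camera_params("wrist");K=c["K"];T=c["T_tool_cam"];Rw=pose[1]@T[:3,:3];o=pose[0]+pose[1]@T[:3,3]
    d=Rw@np.linalg.inv(K)@np.array([uv[0],uv[1],1.]);return o,d/np.linalg.norm(d)
def onz(r,z): o,d=r;return o+d*(z-o[2])/d[2]
def meet(rs):
    A=np.zeros((3,3));b=np.zeros(3)
    for o,d in rs: P=np.eye(3)-np.outer(d,d);A+=P;b+=P@o
    X=np.linalg.solve(A,b);return X,[np.linalg.norm(np.cross(X-o,d)) for o,d in rs]
E
python3 - <<'E'
import cv2,numpy as np
t=cv2.imread("pics/top.png");s=cv2.imread("pics/scene.png")
def c(im,x,y,w,h):return cv2.resize(im[y:y+h,x:x+w],(400,300),interpolation=cv2.INTER_CUBIC)
m=np.vstack([np.hstack([c(t,345,190,80,60),c(t,195,190,107,80)]),np.hstack([c(s,235,170,100,75),c(s,355,160,80,60)])])
cv2.imwrite("pics/m.png",m)
E
```

```text
(no output)
```

View pics/m.png

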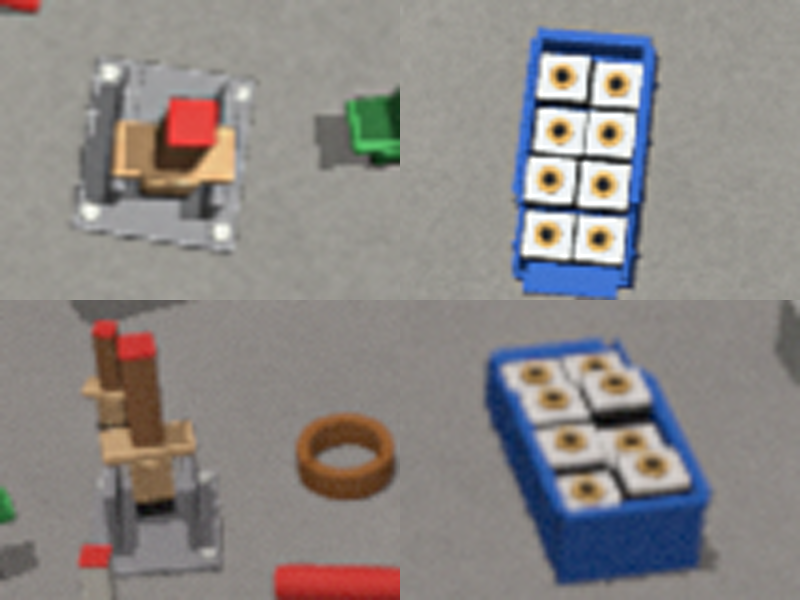

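Run:
```python
from h import *
np.set_printoptions(precision=4,suppress=True)
tp=lambda x,y:(345+(x-2)/5,190+(y-2)/5)
sc=lambda x,y:(235+x/4,170+(y-300)/4)
tb=lambda x,y:(195+(x-400)/3.738,190+y/3.75)
sb=lambda x,y:(355+(x-400)/5,160+(y-300)/5)
print("cap",meet([ray("top",tp(193,122)),ray("scene",sc(137,346))]))
print("screws",[onz(ray("top",tp(*p)),.006) for p in[(110,72),(243,92),(90,212),(222,233)]])
T=[(562,76),(616,84),(558,130),(609,133),(550,180),(604,185),(547,235),(598,239)]
S=[(652,465),(588,490),(632,441),(570,441),(616,384),(555,399),(595,367),(535,374)]
for a,b in zip(T,S):
    X,e=meet([ray("top",tb(*a)),ray("scene",sb(*b))]);print(X,np.round(e,4))
for p in[(540,32),(652,38)]:print("back rim",onz(ray("top",tb(*p)),.054))
```

```text
cap (array([ 0.5503, -0.1447,  0.1494]), [np.float64(0.0016219908945741695), np.float64(0.0016219908945741912)])
screws [array([ 0.6072, -0.1187,  0.006 ]), array([ 0.5945, -0.1935,  0.006 ]), array([ 0.5272, -0.1047,  0.006 ]), array([ 0.5143, -0.178 ,  0.006 ])]
[0.5857 0.2385 0.0514] [0.0014 0.0014]
[0.5819 0.2011 0.0382] [0.0019 0.0019]
[0.5479 0.2426 0.0394] [0.0015 0.0015]
[0.5442 0.2044 0.0449] [0.0015 0.0015]
[0.5093 0.246  0.0529] [0.0021 0.0021]
[0.5061 0.2082 0.0471] [0.0026 0.0026]
[0.4713 0.2494 0.0379] [0.0016 0.0016]
[0.4677 0.2118 0.0378] [0.0012 0.0012]
back rim [0.6179 0.2536 0.054 ]
back rim [0.6121 0.1712 0.054 ]
```

```bash
cat >> h.py <<'E'
np.set_printoptions(precision=4,suppress=True)
def go(p,yaw=None):
    "shift left in tool axes (mm) and turn to do about tool z"
    s=observe();R=s["tool_rot"];y=np.degrees(np.arctan2(R[1,0],R[0,0]))
    print("t",round(s["time"],2),"pos",s["position"],"yaw",round(y,2),"tilt",np.round(R[:2,2],4),"F",np.round(s["contact_force"],1),"w",round(s["grip_width"],4))
    print("shift now",np.round((R.T@(np.array(p)-s["position"]))*1e3,1))
    if yaw is not None:
        w=np.radians(yaw);Rn=np.array([[np.cos(w),np.sin(w),0],[np.sin(w),-np.cos(w),0],[0,0,-1]])
        print("rotvec",np.round(cv2.Rodrigues(R.T@Rn)[0].ravel(),4),"shift after turn",np.round((Rn.T@(np.array(p)-s["position"]))*1e3,1))
E
python3 -m handwheel '[[0,0,0.145,0,0,-20,0],[0,0,0.145,0,0,-20,0],[0,0,0.145,0,0,0,0],[0,0,0,23.3,-39.9,0,0],[0,0,0,23.3,-39.9,0,0],[0,0,0,23.3,-39.9,0,0],[0,0,0,23.3,-39.9,0,0],[0,0,0,23.3,-39.9,0,0],[0,0,0,23.3,-39.9,0,0],[0,0,0,23.3,-39.9,0,0],[0,0,0,23.3,-39.9,0,0],[0,0,0,23.3,-39.9,0,0],[0,0,0,23.3,-39.9,0,0],[0,0,0,23.3,-39.9,0,0],[0,0,0,23.3,-39.9,0,0],[0,0,0,23.3,-39.9,0,0],[0,0,0,0,0,0,0],[0,0,0,0,0,0,0]]'
python3 -c "
from h import *
go([.550,-.146,.24],-10)"
```

```text
time: 1.9
position: [0.5704, -0.1327, 0.2517]
tool_rot: [[0.981, -0.194, -0.005], [-0.193, -0.981, 0.008], [-0.006, -0.007, -1.0]]
contact_force: [0.2, -0.0, 1.1]
grip_width: 0.0951
t 1.9 pos [ 0.5704 -0.1327  0.2517] yaw -11.16 tilt [-0.0047  0.0085] F [ 0.2 -0.   1.1] w 0.0951
shift now [-17.3  17.1  11.7]
rotvec [-0.0075  0.0062 -0.0202] shift after turn [-17.7  16.6  11.7]
```

```bash
python3 -m handwheel '[[-0.0075,0.006,-0.02,-17,17,0,0],[0,0,0,0,0,0,0]]' >/dev/null
python3 - <<'E'
from h import *
go([.550,-.146,.19],-10)
s=observe();np.savez("w1",p=s["position"],R=s["tool_rot"])
a=read_camera("wrist");cv2.imwrite("pics/w1.png",cv2.resize(a[:,:,::-1],(800,500)))
E
```

```text
t 2.1 pos [ 0.5491 -0.1469  0.2509] yaw -9.96 tilt [-0.0016  0.0001] F [ 0.6 -0.2  0.6] w 0.0954
shift now [ 0.9 -1.1 60.9]
rotvec [0.0001 0.0016 0.0008] shift after turn [ 0.8 -1.1 60.9]
```

View pics/w1.png

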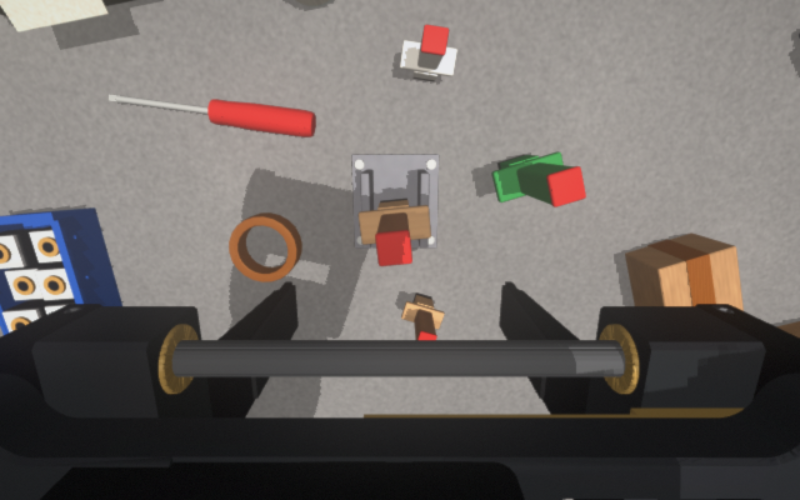

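Run:
```python
from h import *
f=np.load("w1.npz");P=(f["p"],f["R"])
w=lambda x,y:(x*.8,y*.8)
tp=lambda x,y:(345+(x-2)/5,190+(y-2)/5); sc=lambda x,y:(235+x/4,170+(y-300)/4)
print("cap",meet([ray("top",tp(193,122)),ray("scene",sc(137,346)),ray(0,w(394,249),P)]))
print("wrist,top",meet([ray("top",tp(193,122)),ray(0,w(394,249),P)]), onz(ray(0,w(394,249),P),.155),onz(ray("top",tp(193,122)),.155))
for n,a,b,z in[("cap",(376,234),(409,231),.155),("cap",(380,267),(412,264),.155),("cross",(360,212),(428,206),.073),("cross",(364,246),(431,237),.073),("scr",(360,165),(432,164),.006),("scr",(363,241),(432,241),.006)]:
    A=onz(ray(0,w(*a),P),z);B=onz(ray(0,w(*b),P),z);d=A-B;print(n,A,B,np.linalg.norm(d),np.degrees(np.arctan2(d[1],d[0]))-90)
```

```text
cap (array([ 0.5501, -0.1443,  0.1496]), [np.float64(0.002004682062708075), np.float64(0.0013036158453828559), np.float64(0.0008950656366285613)])
wrist,top (array([ 0.55  , -0.1448,  0.1525]), [np.float64(0.0012419913220994628), np.float64(0.0012419913220994333)]) [ 0.5511 -0.1438  0.155 ] [ 0.549  -0.1456  0.155 ]
cap [ 0.5639 -0.1333  0.155 ] [ 0.562  -0.1563  0.155 ] 0.023049769688412065 -4.705738931426723
cap [ 0.5398 -0.1316  0.155 ] [ 0.538  -0.1544  0.155 ] 0.022865478286805418 -4.4116346695819
cross [ 0.5689 -0.1151  0.073 ] [ 0.5636 -0.176   0.073 ] 0.06112639057830737 -4.943383211501384
cross [ 0.5374 -0.1124  0.073 ] [ 0.5351 -0.1743  0.073 ] 0.06188463069463646 -2.144429692079953
scr [ 0.6073 -0.1164  0.006 ] [ 0.5953 -0.19    0.006 ] 0.07465620950612431 -9.24773478671436
scr [ 0.5272 -0.1034  0.006 ] [ 0.5141 -0.1775  0.006 ] 0.07524374794196267 -10.017049559035655
```

```bash
python3 -c "
from h import *
go([.551,-.144,.101],-4.5)"
```

```text
t 2.15 pos [ 0.55   -0.1467  0.2511] yaw -10.02 tilt [-0.0008  0.0004] F [ 0.2 -0.1  0.2] w 0.0948
shift now [  0.6  -2.8 150.1]
rotvec [-0.0003  0.0009 -0.0963] shift after turn [  0.8  -2.8 150.1]
```

```bash
python3 -m handwheel '[[0,0.001,-0.096,0.8,-2.8,0,0],[0,0,0,0,0,25,0],[0,0,0,0,0,25,0],[0,0,0,0,0,25,0],[0,0,0,0,0,0,0]]' >/dev/null; python3 -c "
from h import *
go([.551,-.144,.101],-4.5)"
```

```text
t 2.65 pos [ 0.5517 -0.1476  0.1754] yaw -4.78 tilt [ 0.0039 -0.0003] F [-1.1  0.3 -0.1] w 0.0948
shift now [-1.3 -3.5 74.4]
rotvec [-0.     -0.0039 -0.0048] shift after turn [-1.  -3.5 74.4]
```

```bash
python3 -m handwheel '[[0,-0.004,-0.005,-1,-3.5,10,0],[0,0,0,0,-0.5,20,0],[0,0,0,0,0,20,0],[0,0,0,0,0,20,0],[0,0,0,0,0,4,0],[0,0,0,0,0,0,0]]' >/dev/null; python3 -c "
from h import *
go([.551,-.144,.101],-4.5)"
```

```text
t 3.25 pos [ 0.5538 -0.1449  0.1035] yaw -4.63 tilt [ 0.0062 -0.0023] F [-0.3  0.3 -0.9] w 0.0951
shift now [-2.9 -0.7  2.5]
rotvec [ 0.0018 -0.0064 -0.0022] shift after turn [-2.9 -0.7  2.5]
```

```bash
python3 -m handwheel '[[0.002,-0.006,-0.002,-3,-0.7,2.5,0],[0,0,0,0,0,0,0]]' 45 >/dev/null; python3 -c "
from h import *
go([.551,-.144,.101],-4.5)"; python3 -m handwheel '[[0,0,0,0,0,0,1],[0,0,0,0,0,0,1],[0,0,0,0,0,0,1],[0,0,0,0,0,0,1],[0,0,0,0,0,0,1],[0,0,0,0,0,0,1],[0,0,0,0,0,0,1],[0,0,0,0,0,0,1]]' 45 >/dev/null; python3 -c "
from h import *
go([.551,-.144,.101],-4.5)"
```

```text
t 3.45 pos [ 0.5515 -0.1442  0.1027] yaw -4.51 tilt [ 0.0021 -0.0004] F [ 1.3 -0.1  0.1] w 0.0946
shift now [-0.5 -0.1  1.7]
rotvec [ 0.0002 -0.0021 -0.0001] shift after turn [-0.5 -0.1  1.7]
t 4.25 pos [ 0.5522 -0.1444  0.1048] yaw -4.51 tilt [ 0.005  -0.0015] F [ 0.6 -0.1 -0.3] w 0.0362
shift now [-1.3 -0.3  3.8]
rotvec [ 0.0011 -0.0051 -0.0001] shift after turn [-1.2 -0.3  3.8]
```

```bash
python3 -m handwheel '[[0,-0.003,0,-0.8,0,2,1],[0,-0.002,0,0,0,1,1],[0,0,0,0,0,0.3,1],[0,0,0,0,0,0.3,1],[0,0,0,0,0,0.3,1]]' 45 >/dev/null; python3 -c "
from h import *
go([.551,-.144,.101],-4.5)"
```

```text
t 4.75 pos [ 0.5513 -0.1443  0.102 ] yaw -4.53 tilt [-0.0001 -0.0011] F [-2.   0.4  5.6] w 0.024
shift now [-0.4 -0.3  1. ]
rotvec [ 0.0011  0.     -0.0005] shift after turn [-0.4 -0.3  1. ]
```

```bash
python3 -m handwheel '[[0,0,0,0,0,-5,1],[0,0,0,0,0,-15,1],[0,0,0,0,0,-25,1],[0,0,0,0,0,-25,1],[0,0,0,0,0,-25,1],[0,0,0,0,0,0,1],[0,0,0,0,0,0,1]]' >/dev/null
python3 - <<'E'
from h import *
go([.527,.225,.21],-5.4)
a=read_camera("scene");b=read_camera("wrist")
m=np.vstack([cv2.resize(a[130:230,180:340],(640,400)),cv2.resize(b,(320,200)).repeat(2,1)])
cv2.imwrite("pics/lift.png",m[:,:,::-1])
E
```

```text
t 5.45 pos [ 0.5497 -0.1436  0.1982] yaw -4.53 tilt [-0.0067  0.0011] F [ 0.3 -0.6 -3.6] w 0.024
shift now [ -51.8 -365.7  -11.3]
rotvec [-0.0006  0.0068  0.0153] shift after turn [ -57.3 -364.9  -11.8]
```

View pics/lift.png

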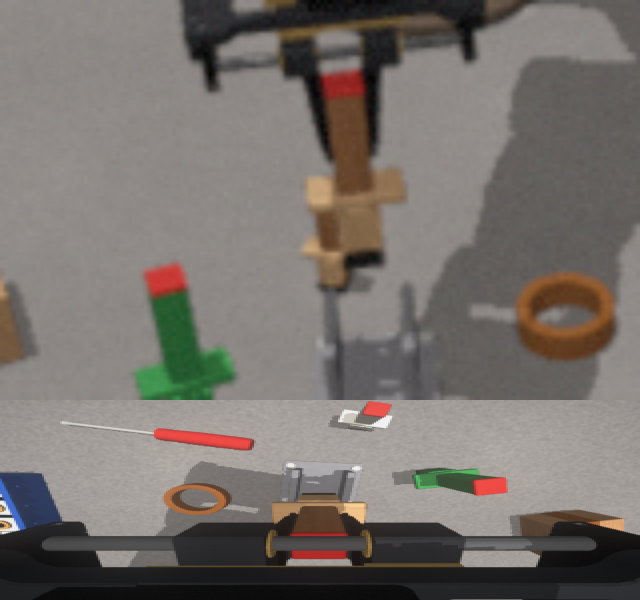

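```bash
python3 -m handwheel '[[0,0.006,0.015,-8,-20,-4,1],[0,0,0,-17,-39,-2,1],[0,0,0,-17,-39,-2,1],[0,0,0,-17,-39,-2,1],[0,0,0,-17,-39,-2,1],[0,0,0,-17,-39,-2,1],[0,0,0,-17,-39,-2,1],[0,0,0,-17,-39,-2,1],[0,0,0,-17,-39,-2,1],[0,0,0,-10,-23,0,1],[0,0,0,-4,-10,0,1],[0,0,0,0,0,0,1],[0,0,0,0,0,0,1]]' >/dev/null
python3 - <<'E'
from h import *
go([.527,.225,.21],-5.4)
s=observe();np.savez("w2",p=s["position"],R=s["tool_rot"])
b=read_camera("wrist");cv2.imwrite("pics/w2.png",cv2.resize(b[:,:,::-1],(800,500)))
E
```

```text
t 6.85 pos [0.4178 0.2462 0.2053] yaw -5.59 tilt [-0.0236 -0.0011] F [ 0.3 -0.5 -2.3] w 0.0241
shift now [110.6  10.5  -7.3]
rotvec [ 0.0034  0.0234 -0.0033] shift after turn [110.7  10.9  -4.7]
```

View pics/w2.png

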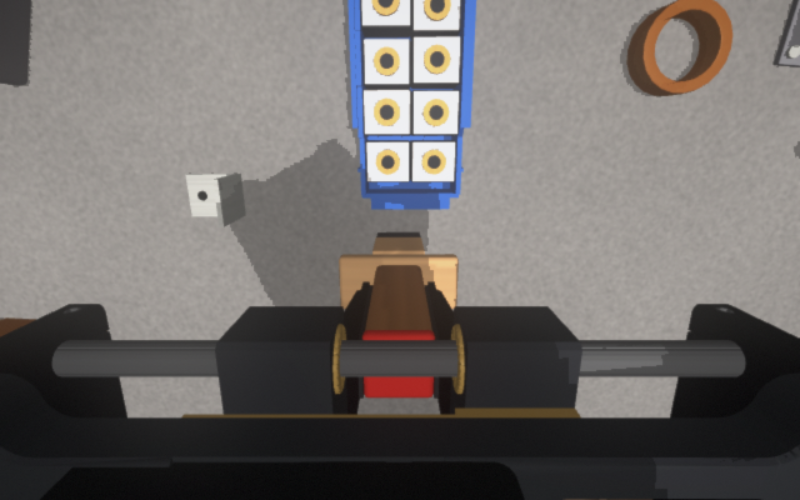

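Run:
```python
from h import *
f=np.load("w2.npz");P=(f["p"],f["R"])
tb=lambda x,y:(195+(x-400)/3.738,190+y/3.75)
sb=lambda x,y:(355+(x-400)/5,160+(y-300)/5)
T=[(562,76),(616,84),(558,130),(609,133),(550,180),(604,185),(547,235),(598,239)]
S=[(652,465),(588,490),(632,441),(570,441),(616,384),(555,399),(595,367),(535,374)]
W=[(386,3),(438,6),(387,61),(437,59),(387,112),(436,112),(388,162),(434,162)]
X=[]
for a,b,w in zip(T,S,W):
    w=(w[0]*.8,w[1]*.8)
    m=meet([ray("top",tb(*a)),ray("scene",sb(*b)),ray(0,w,P)])
    X.append(m[0]);print("3view",m[0],np.round(m[1],4),"wrist@.044",onz(ray(0,w,P),.044)[:2],"w+top",meet([ray("top",tb(*a)),ray(0,w,P)])[0])
X=np.array(X)
M=np.array([[57,19],[57,-19],[19,19],[19,-19],[-19,19],[-19,-19],[-57,19],[-57,-19]])/1e3
def fit(X):
    c=X[:,:2].mean(0);H=M.T@(X[:,:2]-c);a=np.arctan2(H[0,1]-H[1,0],H[0,0]+H[1,1]);R=np.array([[np.cos(a),-np.sin(a)],[np.sin(a),np.cos(a)]]);return c,np.degrees(a),(X[:,:2]-c-M@R.T)*1e3,c+M@R.T
c,a,e,F=fit(X);print(c,a);print(e);print(F)
```

```text
3view [0.5859 0.2384 0.0516] [0.0014 0.0013 0.0002] wrist@.044 [0.5883 0.2384] w+top [0.5868 0.2382 0.047 ]
3view [0.5828 0.2004 0.0394] [0.0021 0.0021 0.0012] wrist@.044 [0.5825 0.2002] w+top [0.5823 0.1994 0.04  ]
3view [0.5488 0.2422 0.0402] [0.0018 0.0014 0.001 ] wrist@.044 [0.5491 0.2419] w+top [0.5495 0.242  0.0344]
3view [0.5452 0.204  0.0459] [0.002  0.0015 0.0012] wrist@.044 [0.5467 0.2035] w+top [0.5457 0.2033 0.0417]
3view [0.5104 0.2457 0.0536] [0.0026 0.002  0.0013] wrist@.044 [0.5123 0.2458] w+top [0.512  0.2465 0.0355]
3view [0.5071 0.2077 0.0479] [0.0029 0.0026 0.0012] wrist@.044 [0.5084 0.207 ] w+top [0.5078 0.2067 0.0367]
3view [0.4721 0.2492 0.0382] [0.002  0.0015 0.001 ] wrist@.044 [0.4735 0.2492] w+top [0.4723 0.2498 0.0256]
3view [0.4685 0.2114 0.0384] [0.0014 0.0012 0.0009] wrist@.044 [0.4697 0.2115] w+top [0.4684 0.211  0.033 ]
[0.5276 0.2249] -5.394290283781268
[[-0.2534 -0.0068]
 [ 0.2747 -0.2113]
 [ 0.4789  0.1821]
 [ 0.4939 -0.2092]
 [-0.0571  0.1266]
 [ 0.1845 -0.0224]
 [-0.5351  0.0761]
 [-0.5865  0.0648]]
[[0.5861 0.2384]
 [0.5826 0.2006]
 [0.5483 0.242 ]
 [0.5447 0.2042]
 [0.5105 0.2456]
 [0.5069 0.2078]
 [0.4726 0.2492]
 [0.4691 0.2113]]
```

```bash
python3 -m handwheel '[[0.003,0.023,-0.003,15,10,10,1],[0,0,0,20,15,20,1],[0,0,0,16,10,20,1],[0,0,0,0,0,5,1],[0,0,0,0,0,0,1]]' >/dev/null
python3 - <<'E'
from h import *
go([.4691,.2113,.14],-5.4)
E
```

```text
t 7.4 pos [0.4686 0.1995 0.1483] yaw -5.85 tilt [ 0.0012 -0.0004] F [ 0.3  0.2 -3.6] w 0.0243
shift now [ -0.8 -11.8   8.3]
rotvec [ 0.0003 -0.0013 -0.0079] shift after turn [ -0.7 -11.8   8.3]
```

```bash
python3 -m handwheel '[[0,-0.001,-0.008,-0.7,-11.8,0,1],[0,0,0,0,0,0,1]]' >/dev/null
python3 - <<'E'
from h import *
go([.4691,.2113,.14],-5.4)
E
python3 -m handwheel '[[0,0,0,0,0,3,1],[0,0,0,0,0,3,1],[0,0,0,0,0,2,1],[0,0,0,0,0,1,1]]' >/dev/null
python3 - <<'E'
from h import *
go([.4691,.2113,.14],-5.4)
E
```

```text
t 7.6 pos [0.4691 0.2117 0.1493] yaw -5.45 tilt [ 0.0006 -0.    ] F [ 0.1  0.3 -1.4] w 0.0238
shift now [0.  0.4 9.3]
rotvec [-0.     -0.0006 -0.0009] shift after turn [0.  0.4 9.3]
t 8.0 pos [0.4685 0.2132 0.1413] yaw -5.29 tilt [0.0031 0.0007] F [-0.1  0.7 -1.9] w 0.0239
shift now [0.7 1.9 1.3]
rotvec [-0.001 -0.003  0.002] shift after turn [0.7 1.9 1.3]
```

```bash
python3 -m handwheel '[[-0.001,-0.003,0.002,0.7,1.9,1.5,1],[0,0,0,0,0,1.5,1],[0,0,0,0,0,1.5,1],[0,0,0,0,0,1,1]]' >/dev/null
python3 - <<'E'
from h import *
go([.4691,.2113,.13],-5.4)
E
```

```text
t 8.4 pos [0.4691 0.211  0.1353] yaw -5.42 tilt [-0.0004 -0.0001] F [-0.4  0.3 -2.1] w 0.024
shift now [-0.  -0.3  5.3]
rotvec [ 0.0002  0.0003 -0.0004] shift after turn [-0.  -0.3  5.3]
```

```bash
python3 -m handwheel '[[0,0,0,0,-0.3,1,1],[0,0,0,0,0,1,1],[0,0,0,0,0,1,1],[0,0,0,0,0,1,1]]' | grep -E "pos|force"; python3 -m handwheel '[[0,0,0,0,0,0.8,1],[0,0,0,0,0,0.8,1],[0,0,0,0,0,0.8,1]]' | grep -E "pos|force" ;  python3 - <<'E'
from h import *
go([.4691,.2113,.13],-5.4)
E
```

```text
position: [0.4692, 0.2113, 0.1311]
contact_force: [-1.9, -0.2, 5.0]
position: [0.4692, 0.2113, 0.1307]
contact_force: [-3.5, -1.4, 10.9]
t 9.1 pos [0.4692 0.2113 0.1307] yaw -5.42 tilt [0.0009 0.0001] F [-3.5 -1.4 10.9] w 0.0239
shift now [-0.2 -0.   0.7]
rotvec [-0.0002 -0.0008 -0.0003] shift after turn [-0.2 -0.   0.7]
```

```bash
for i in 1; do python3 -m handwheel '[[0,-0.0008,0,0,0,1.1,1],[0,0,0,0,0,1.1,1]]' | grep -E "pos|force"; python3 -m handwheel '[[0,0,0,0,0,1.3,1],[0,0,0,0,0,1.3,1]]' | grep -E "pos|force" ; done
```

```text
position: [0.4692, 0.2113, 0.1305]
contact_force: [-4.2, -2.1, 13.5]
position: [0.4692, 0.2113, 0.1303]
contact_force: [-5.0, -2.1, 16.5]
```

```bash
python3 -m handwheel '[[0,0,0,0,0,-4,1],[0,0,0,0,0,-8,1],[0,0,0,0,0,-8,1],[0,0,0,0,-12,0,1],[0,0,0,0,-20,0,1],[0,0,0,0,-5,0,1],[0,0,0,0,0,0,1]]' >/dev/null;  python3 - <<'E'
from h import *
go([.4726,.2492,.132],-5.4)
E
```

```text
t 10.2 pos [0.4731 0.2508 0.1525] yaw -5.41 tilt [0.0041 0.0013] F [-0.1  0.  -2.6] w 0.0238
shift now [-0.4  1.7 20.5]
rotvec [-0.0016 -0.0039 -0.0002] shift after turn [-0.3  1.7 20.5]
```

```bash
python3 -m handwheel '[[-0.0016,-0.004,0,-0.3,1.7,3,1],[0,0,0,0,0,3,1],[0,0,0,0,0,3,1],[0,0,0,0,0,3,1],[0,0,0,0,0,2,1],[0,0,0,0,0,1.3,1],[0,0,0,0,0,1,1]]' >/dev/null;  python3 - <<'E'
from h import *
go([.4726,.2492,.132],-5.4)
E
```

```text
t 10.9 pos [0.4721 0.2475 0.134 ] yaw -5.47 tilt [-0.0023 -0.001 ] F [ 0.3  0.7 -3. ] w 0.0239
shift now [ 0.3 -1.7  2. ]
rotvec [ 0.0012  0.0022 -0.0013] shift after turn [ 0.3 -1.7  2. ]
```

```bash
python3 -m handwheel '[[0.001,0.002,-0.001,0.3,-1.7,0.8,1],[0,0,0,0,0,1,1],[0,0,0,0,0,1,1],[0,0,0,0,0,1,1],[0,0,0,0,0,1.2,1],[0,0,0,0,0,1.2,1],[0,0,0,0,0,1.2,1]]' >/dev/null;  python3 - <<'E'
from h import *
go([.4726,.2492,.132],-5.4)
E
```

```text
t 11.6 pos [0.4727 0.2493 0.1305] yaw -5.37 tilt [0.0024 0.0002] F [-4.7 -2.7 15.5] w 0.0239
shift now [-0.1  0.1 -1.5]
rotvec [-0.0004 -0.0024  0.0005] shift after turn [-0.1  0.1 -1.5]
```

```bash
python3 -m handwheel '[[0,-0.002,0,0,0,-4,1],[0,0,0,0,0,-8,1],[0,0,0,0,0,-8,1],[0,0,0,0,0,-5,1],[0,0,0,12,0,0,1],[0,0,0,18,0,0,1],[0,0,0,5,0,0,1],[0,0,0,0,0,0,1]]' >/dev/null;  python3 - <<'E'
from h import *
go([.5105,.2456,.15],-5.4)
E
```

```text
t 12.4 pos [0.5104 0.246  0.1581] yaw -5.35 tilt [0.0023 0.0011] F [-0.8 -0.  -2.5] w 0.0239
shift now [0.1 0.4 8.1]
rotvec [-0.0013 -0.0022  0.0008] shift after turn [0.1 0.4 8.1]
```

```bash
python3 -m handwheel '[[-0.001,-0.002,0,0,0.4,2,1],[0,0,0,0,0,2,1],[0,0,0,0,0,1.5,1],[0,0,0,0,0,1.3,1],[0,0,0,0,0,1.3,1],[0,0,0,0,0,1.3,1],[0,0,0,0,0,1.3,1],[0,0,0,0,0,1.3,1],[0,0,0,0,0,1.3,1]]' >/dev/null;  python3 - <<'E'
from h import *
go([.5105,.2456,.1305],-5.4)
E
```

```text
t 13.3 pos [0.5092 0.2458 0.1452] yaw -5.31 tilt [0.0003 0.0002] F [-1.7 -1.4  8. ] w 0.0239
shift now [ 1.3  0.  14.7]
rotvec [-0.0002 -0.0003  0.0016] shift after turn [ 1.3  0.  14.7]
```

```bash
python3 -m handwheel '[[0,0,0,0,0,1.3,1],[0,0,0,0,0,1.3,1],[0,0,0,0,0,1.3,1],[0,0,0,0,0,1.3,1],[0,0,0,0,0,1.3,1],[0,0,0,0,0,1.3,1],[0,0,0,0,0,1.3,1],[0,0,0,0,0,1.3,1]]' >/dev/null;  python3 - <<'E'
from h import *
go([.5105,.2456,.1305],-5.4)
E
```

```text
t 14.1 pos [0.5097 0.2456 0.1413] yaw -5.26 tilt [0.0059 0.0009] F [-3.4 -2.2  8. ] w 0.0238
shift now [ 0.7 -0.1 10.8]
rotvec [-0.0014 -0.0058  0.0024] shift after turn [ 0.8 -0.1 10.8]
```

```bash
python3 -m handwheel '[[-0.001,-0.004,0.001,0.3,0,1.8,1],[0,-0.001,0,0,0,1.8,1],[0,-0.001,0,0,0,1.8,1],[0,-0.001,0,0,0,1.8,1],[0,-0.001,0,0,0,1.8,1],[0,-0.001,0,0,0,1.8,1],[0,-0.001,0,0,0,1.8,1]]' >/dev/null;  python3 - <<'E'
from h import *
go([.5105,.2456,.1305],-5.4)
E
```

```text
t 14.8 pos [0.511  0.2454 0.1348] yaw -5.27 tilt [0.0019 0.0015] F [-1.9 -1.5  8.7] w 0.024
shift now [-0.6 -0.2  4.3]
rotvec [-0.0017 -0.0017  0.0023] shift after turn [-0.6 -0.2  4.3]
```

```bash
python3 -m handwheel '[[-0.001,-0.001,0.001,0,0,1.7,1],[0,-0.001,0,0,0,1.7,1],[0,-0.001,0,0,0,1.4,1],[0,-0.001,0,0,0,1.3,1],[0,-0.001,0,0,0,1.3,1],[0,-0.001,0,0,0,1.3,1],[0,-0.001,0,0,0,1.3,1],[0,-0.001,0,0,0,1.3,1],[0,-0.001,0,0,0,1.3,1]]' >/dev/null;  python3 - <<'E'
from h import *
go([.5105,.2456,.1305],-5.4)
E
```

```text
t 15.7 pos [0.512  0.2452 0.1308] yaw -5.27 tilt [0.     0.0024] F [-3.6 -1.7 13.2] w 0.0238
shift now [-1.5 -0.3  0.3]
rotvec [-0.0024  0.0002  0.0024] shift after turn [-1.5 -0.3  0.3]
```

Close; a few more rows, then on to foot 5.

```bash
python3 -m handwheel '[[-0.001,0,0,0,0,1.3,1],[0,0,0,0,0,1.3,1],[0,0,0,0,0,1.3,1]]' | grep -E "pos|force"; python3 -m handwheel '[[0,0,0,0,0,-4,1],[0,0,0,0,0,-8,1],[0,0,0,0,0,-8,1],[0,0,0,0,0,-3,1],[0,0,0,0,12,0,1],[0,0,0,0,18,0,1],[0,0,0,0,5,0,1],[0,0,0,0,0,0,1]]' >/dev/null;  python3 - <<'E'
from h import *
go([.5069,.2078,.142],-5.4)
E
```

```text
position: [0.5119, 0.2452, 0.1308]
contact_force: [-4.6, -1.4, 14.0]
t 16.8 pos [0.5082 0.2079 0.1557] yaw -5.23 tilt [0.0025 0.0021] F [ 0.4  1.  -1.1] w 0.0241
shift now [-1.3  0.3 13.6]
rotvec [-0.0023 -0.0023  0.0031] shift after turn [-1.3  0.3 13.7]
```

```bash
python3 -m handwheel '[[-0.002,-0.002,0.003,-1.3,0.3,3,1],[0,0,0,0,0,2.5,1],[0,0,0,0,0,2,1],[0,0,0,0,0,1.5,1],[0,0,0,0,0,1.3,1],[0,0,0,0,0,1.3,1],[0,0,0,0,0,1.3,1],[0,0,0,0,0,1.3,1]]' >/dev/null;  python3 - <<'E'
from h import *
go([.5069,.2078,.1305],-5.4)
E
```

```text
t 17.6 pos [0.5068 0.209  0.1397] yaw -5.36 tilt [-0.0003  0.0002] F [ 0.9 -0.6 -3. ] w 0.0237
shift now [0.2 1.2 9.2]
rotvec [-0.0002  0.0004  0.0006] shift after turn [0.2 1.2 9.2]
```

```bash
python3 -m handwheel '[[0,0,0,0.2,1,1.3,1],[0,0,0,0,0,1.3,1],[0,-0.001,0,0,0,1.5,1],[0,-0.001,0,0,0,1.5,1],[0,-0.001,0,0,0,1.5,1],[0,-0.001,0,0,0,1.5,1]]' >/dev/null;  python3 - <<'E'
from h import *
go([.5069,.2078,.1305],-5.4)
E
```

```text
t 18.2 pos [0.5072 0.2078 0.1309] yaw -5.36 tilt [-0.0039  0.0007] F [-2.3 -1.2 11.3] w 0.0238
shift now [-0.2  0.1  0.4]
rotvec [-0.0003  0.004   0.0006] shift after turn [-0.2  0.1  0.4]
```

```bash
python3 -m handwheel '[[0,0.003,0,0,0,1.3,1],[0,0,0,0,0,1.3,1],[0,0,0,0,0,1.3,1],[0,0,0,0,0,1.3,1]]' | grep -E "pos|force"; python3 -m handwheel '[[0,0,0,0,0,-4,1],[0,0,0,0,0,-8,1],[0,0,0,0,0,-8,1],[0,0,0,0,0,-3,1],[0,0,0,12,0,0,1],[0,0,0,18,0,0,1],[0,0,0,5,0,0,1],[0,0,0,0,0,0,1]]' >/dev/null;  python3 - <<'E'
from h import *
go([.5447,.2042,.142],-5.4)
E
```

```text
position: [0.5069, 0.2078, 0.1306]
contact_force: [-4.5, -2.5, 15.7]
t 19.4 pos [0.5445 0.2044 0.1556] yaw -5.34 tilt [0.0017 0.0011] F [-0.1  0.3 -3. ] w 0.0237
shift now [ 0.2  0.2 13.6]
rotvec [-0.0012 -0.0016  0.0011] shift after turn [ 0.2  0.1 13.6]
```

```bash
python3 -m handwheel '[[-0.001,-0.0015,0.001,0,0,3,1],[0,0,0,0,0,2.5,1],[0,0,0,0,0,2,1],[0,0,0,0,0,1.5,1],[0,0,0,0,0,1.3,1],[0,0,0,0,0,1.3,1],[0,0,0,0,0,1.3,1],[0,0,0,0,0,1.3,1],[0,0,0,0,0,1.3,1],[0,0,0,0,0,1.3,1]]' >/dev/null;  python3 - <<'E'
from h import *
go([.5447,.2042,.1305],-5.4)
E
```

```text
t 20.4 pos [0.543  0.2045 0.1376] yaw -5.37 tilt [-0.0013 -0.0002] F [-2.2 -0.9  7.4] w 0.0239
shift now [1.7 0.1 7.1]
rotvec [0.0003 0.0012 0.0005] shift after turn [1.7 0.1 7.1]
```

Foot 3 is proud by about 7 mm; pushing on.

```bash
python3 -m handwheel '[[0,0,0,0.5,0,1.7,1],[0,-0.001,0,0.2,0,1.7,1],[0,-0.001,0,0,0,1.7,1],[0,-0.001,0,0,0,1.7,1],[0,-0.001,0,0,0,1.6,1],[0,-0.001,0,0,0,1.4,1],[0,-0.001,0,0,0,1.3,1],[0,-0.001,0,0,0,1.3,1],[0,-0.001,0,0,0,1.3,1],[0,-0.001,0,0,0,1.3,1]]' >/dev/null;  python3 - <<'E'
from h import *
go([.5447,.2042,.1305],-5.4)
E
```

```text
t 21.4 pos [0.5447 0.2042 0.1322] yaw -5.33 tilt [-0.0027  0.0016] F [-2.5 -1.5  9.5] w 0.0242
shift now [-0.   0.   1.7]
rotvec [-0.0013  0.0028  0.0011] shift after turn [-0.   0.   1.7]
```

```bash
python3 -m handwheel '[[-0.001,0.002,0,0,0,1.4,1],[0,0,0,0,0,1.4,1],[0,0,0,0,0,1.4,1],[0,0,0,0,0,1.3,1],[0,0,0,0,0,1.3,1]]' | grep -E "pos|force"; python3 -m handwheel '[[0,0,0,0,0,1.3,1],[0,0,0,0,0,1.3,1]]' | grep -E "pos|force"; python3 -m handwheel '[[0,0,0,0,0,-4,1],[0,0,0,0,0,-8,1],[0,0,0,0,0,-8,1],[0,0,0,0,0,-3,1],[0,0,0,0,-12,0,1],[0,0,0,0,-18,0,1],[0,0,0,0,-5,0,1],[0,0,0,0,0,0,1]]' >/dev/null;  python3 - <<'E'
from h import *
go([.5483,.242,.142],-5.4)
E
```

```text
position: [0.5447, 0.2043, 0.1309]
contact_force: [-4.2, -1.6, 13.7]
position: [0.5446, 0.2042, 0.1309]
contact_force: [-4.3, -1.2, 13.4]
t 22.9 pos [0.5482 0.2428 0.1558] yaw -5.31 tilt [0.0044 0.0016] F [ 0.2 -0.2 -2.3] w 0.0238
shift now [ 0.1  0.8 13.8]
rotvec [-0.002  -0.0042  0.0016] shift after turn [ 0.2  0.7 13.8]
```

```bash
python3 -m handwheel '[[-0.002,-0.004,0.0015,0,0.7,3,1],[0,0,0,0,0,3,1],[0,0,0,0,0,3,1],[0,0,0,0,0,2,1],[0,0,0,0,0,1.5,1],[0,0,0,0,0,1.3,1],[0,0,0,0,0,1.3,1],[0,0,0,0,0,1.3,1],[0,0,0,0,0,1.3,1]]' >/dev/null;  python3 - <<'E'
from h import *
go([.5483,.242,.1305],-5.4)
E
```

```text
t 23.8 pos [0.5477 0.2413 0.1357] yaw -5.42 tilt [-0.0018 -0.0009] F [ 0.5  0.1 -2.4] w 0.0235
shift now [ 0.5 -0.8  5.2]
rotvec [ 0.0011  0.0017 -0.0004] shift after turn [ 0.5 -0.8  5.2]
```

```bash
python3 -m handwheel '[[0.001,0.0015,0,0.5,-0.7,1.5,1],[0,0,0,0,0,1.3,1],[0,0,0,0,0,1.3,1],[0,0,0,0,0,1.3,1],[0,0,0,0,0,1.3,1],[0,0,0,0,0,1.3,1],[0,0,0,0,0,1.4,1],[0,0,0,0,0,1.4,1]]' >/dev/null;  python3 - <<'E'
from h import *
go([.5483,.242,.1305],-5.4)
E
python3 -m handwheel '[[0,0,0,0,0,1.5,1],[0,0,0,0,0,1.5,1]]' | grep -E "pos|force"
```

```text
t 24.6 pos [0.5484 0.2421 0.1306] yaw -5.39 tilt [0.0031 0.0006] F [-4.  -1.8 13. ] w 0.0238
shift now [-0.1  0.1  0.1]
rotvec [-0.0009 -0.003   0.0002] shift after turn [-0.1  0.1  0.1]
position: [0.5483, 0.242, 0.1306]
contact_force: [-5.1, -1.8, 14.1]
```

```bash
python3 -m handwheel '[[0,-0.002,0,0,0,-4,1],[0,0,0,0,0,-8,1],[0,0,0,0,0,-8,1],[0,0,0,0,0,-4,1],[0,0,0,12,0,0,1],[0,0,0,18,0,0,1],[0,0,0,5,0,0,1],[0,0,0,0,0,0,1]]' >/dev/null;  python3 - <<'E'
from h import *
go([.5861,.2384,.146],-5.4)
E
```

```text
t 25.6 pos [0.5859 0.2386 0.1569] yaw -5.36 tilt [0.0039 0.0014] F [ 0.8  1.  -2.2] w 0.0238
shift now [ 0.2  0.2 10.9]
rotvec [-0.0018 -0.0038  0.0007] shift after turn [ 0.2  0.2 10.9]
```

```bash
python3 -m handwheel '[[-0.0018,-0.0038,0,0.2,0.2,2.5,1],[0,0,0,0,0,2,1],[0,0,0,0,0,1.5,1],[0,0,0,0.3,0,1.5,1],[0,0,0,0.2,0,1.5,1],[0,0,0,0,0,1.5,1],[0,0,0,0,0,1.5,1],[0,0,0,0,0,1.5,1]]' >/dev/null;  python3 - <<'E'
from h import *
go([.5861,.2384,.1305],-5.4)
E
```

```text
t 26.4 pos [0.5853 0.2385 0.1432] yaw -5.33 tilt [-0.0008 -0.0004] F [-2.1 -1.3  7.3] w 0.0238
shift now [ 0.8  0.  12.7]
rotvec [0.0004 0.0008 0.0013] shift after turn [ 0.8  0.  12.7]
```

```bash
python3 -m handwheel '[[0,0,0.001,0.3,0,1.9,1],[0,-0.001,0,0.1,0,1.9,1],[0,-0.001,0,0,0,1.9,1],[0,-0.001,0,0,0,1.9,1],[0,-0.001,0,0,0,1.9,1],[0,-0.001,0,0,0,1.9,1],[0,-0.001,0,0,0,1.9,1],[0,-0.001,0,0,0,1.9,1]]' >/dev/null;  python3 - <<'E'
from h import *
go([.5861,.2384,.1305],-5.4)
E
```

```text
t 27.2 pos [0.5868 0.2382 0.1368] yaw -5.33 tilt [0.0003 0.0011] F [-2.5 -1.8  8.3] w 0.0238
shift now [-0.8 -0.1  6.3]
rotvec [-0.0011 -0.0002  0.0012] shift after turn [-0.8 -0.1  6.3]
```

```bash
python3 -m handwheel '[[-0.001,-0.001,0,-0.2,0,1.9,1],[0,-0.001,0,-0.2,0,1.9,1],[0,-0.001,0,-0.1,0,1.9,1],[0,-0.001,0,-0.1,0,1.9,1],[0,-0.001,0,0,0,1.6,1],[0,-0.001,0,0,0,1.4,1],[0,-0.001,0,0,0,1.4,1],[0,-0.001,0,0,0,1.4,1]]' >/dev/null;  python3 - <<'E'
from h import *
go([.5861,.2384,.1305],-5.4)
E
```

```text
t 28.0 pos [0.5876 0.238  0.1325] yaw -5.29 tilt [0.001  0.0018] F [-2.4 -1.3  7. ] w 0.0238
shift now [-1.6 -0.2  2. ]
rotvec [-0.0019 -0.0008  0.002 ] shift after turn [-1.6 -0.2  2. ]
```

```bash
python3 -m handwheel '[[-0.001,-0.001,0,0,0,1.5,1],[0,-0.001,0,0,0,1.5,1],[0,-0.001,0,0,0,1.4,1],[0,0,0,0,0,1.4,1],[0,0,0,0,0,1.4,1],[0,0,0,0,0,1.4,1]]' | grep -E "pos|force"; python3 -m handwheel '[[0,0,0,0,0,1.5,1],[0,0,0,0,0,1.5,1]]' | grep -E "pos|force"
```

```text
position: [0.588, 0.238, 0.1309]
contact_force: [-3.1, -1.5, 11.0]
position: [0.5879, 0.238, 0.1309]
contact_force: [-4.4, -1.3, 12.7]
```

```bash
python3 -m handwheel '[[0,0,0,0,0,-4,1],[0,0,0,0,0,-8,1],[0,0,0,0,0,-8,1],[0,0,0,0,0,-4,1],[0,0,0,0,12,0,1],[0,0,0,0,18,0,1],[0,0,0,0,5,0,1],[0,0,0,0,0,0,1]]' >/dev/null;  python3 - <<'E'
from h import *
go([.5826,.2006,.1305],-5.4)
E
```

```text
t 29.6 pos [0.584  0.1994 0.1568] yaw -5.26 tilt [0.0045 0.002 ] F [ 0.6  0.3 -1.9] w 0.0239
shift now [-1.6 -1.  26.3]
rotvec [-0.0024 -0.0043  0.0024] shift after turn [-1.5 -1.  26.3]
```

```bash
python3 -m handwheel '[[-0.002,-0.004,0.002,-1.5,-1,3,1],[0,0,0,0,0,3,1],[0,0,0,0,0,3,1],[0,0,0,0,0,3,1],[0,0,0,0,0,2,1],[0,0,0,0,0,1.5,1],[0,0,0,0,0,1.3,1]]' >/dev/null;  python3 - <<'E'
from h import *
go([.5826,.2006,.1305],-5.4)
E
```

```text
t 30.3 pos [0.5823 0.2011 0.1376] yaw -5.38 tilt [-0.0013  0.0002] F [-0.   0.2 -1.7] w 0.0237
shift now [0.3 0.5 7.1]
rotvec [-0.0001  0.0013  0.0003] shift after turn [0.3 0.5 7.1]
```

```bash
python3 -m handwheel '[[0,0.001,0,0.3,0.5,1.8,1],[0,0,0,0,0,1.5,1],[0,0,0,0,0,1.3,1],[0,0,0,0,0,1.3,1],[0,0,0,0,0,1.3,1],[0,0,0,0,0,1.3,1],[0,0,0,0,0,1.3,1],[0,0,0,0,0,1.4,1],[0,0,0,0,0,1.4,1]]' >/dev/null;  python3 - <<'E'
from h import *
go([.5826,.2006,.1305],-5.4)
E
python3 -m handwheel '[[0,0,0,0,0,1.5,1],[0,0,0,0,0,1.5,1]]' | grep -E "pos|force"
```

```text
t 31.2 pos [0.5827 0.2006 0.1307] yaw -5.36 tilt [0.0031 0.0006] F [-4.  -1.5 11.4] w 0.024
shift now [-0.1  0.   0.2]
rotvec [-0.0009 -0.003   0.0007] shift after turn [-0.1  0.   0.2]
position: [0.5826, 0.2006, 0.1306]
contact_force: [-4.4, -1.1, 12.6]
```

```bash
python3 -m handwheel '[[0,-0.003,0,0,0,-4,1],[0,0,0,0,0,-6,1],[0,0,0,0,-12,0,1],[0,0,0,0,-18,0,1],[0,0,0,0,-5,0,1],[0,0,0,0,0,0,1]]' >/dev/null;  python3 - <<'E'
from h import *
go([.5861,.2384,.1305],-5.4)
E
```

```text
t 32.0 pos [0.5863 0.2392 0.1415] yaw -5.35 tilt [0.0025 0.0016] F [-0.3 -0.5 -2.2] w 0.024
shift now [-0.1  0.8 11. ]
rotvec [-0.0018 -0.0023  0.0009] shift after turn [-0.1  0.8 11. ]
```

```bash
python3 -m handwheel '[[-0.0018,-0.0023,0.001,0,0.8,2.5,1],[0,0,0,0,0,2,1],[0,0,0,0,-0.3,1.8,1],[0,0,0,0,0,1.3,1],[0,0,0,0,0,1.3,1],[0,0,0,0,0,1.3,1],[0,0,0,0,0,1.3,1],[0,0,0,0,0,1.3,1],[0,0,0,0,0,1.3,1],[0,0,0,0,0,1.4,1],[0,0,0,0,0,1.5,1]]' | grep -E "pos|force"
python3 -m handwheel '[[0,0,0,0,0,1.7,1],[0,0,0,0,0,1.7,1]]' | grep -E "pos|force"
```

```text
position: [0.5857, 0.2384, 0.1309]
contact_force: [-4.6, -0.6, 11.2]
position: [0.5856, 0.2383, 0.1308]
contact_force: [-4.5, -0.5, 14.0]
```

```bash
python3 -m handwheel '[[0,0,0,0,0,1.9,1],[0,0,0,0,0,1.9,1]]' | grep -E "pos|force"
python3 -m handwheel '[[0,0,0,0,0,2.1,1],[0,0,0,0,0,2.1,1]]' | grep -E "pos|force"
python3 -m handwheel '[[0,0,0,0,0,-4,1],[0,0,0,0,0,-6,1],[0,0,0,-25,0,0,1],[0,0,0,-25,0,0,1],[0,0,0,-20,0,0,1],[0,0,0,-5,0,0,1],[0,0,0,0,0,0,1]]' >/dev/null;  python3 - <<'E'
from h import *
go([.5105,.2456,.1305],-5.4)
E
```

```text
position: [0.5855, 0.2383, 0.1306]
contact_force: [-6.4, -1.2, 16.2]
position: [0.5854, 0.2382, 0.1305]
contact_force: [-6.1, -1.5, 17.9]
t 34.4 pos [0.5096 0.2447 0.1419] yaw -5.62 tilt [0.0099 0.0047] F [-0.1 -0.8 -2. ] w 0.0235
shift now [ 0.7 -0.9 11.4]
rotvec [-0.0057 -0.0094 -0.0038] shift after turn [ 0.8 -1.  11.4]
```

```bash
python3 -m handwheel '[[-0.0057,-0.0094,-0.004,0.8,-1,2,1],[0,0,0,0,0,2,1],[0,0,0,0,0,2,1],[0,0,0,0,0,1.3,1],[0,0,0,0,0,1.3,1],[0,0,0,0,0,1.3,1],[0,0,0,0,0,1.3,1],[0,0,0,0,0,1.3,1],[0,0,0,0,0,1.4,1],[0,0,0,0,0,1.5,1],[0,0,0,0,0,1.5,1]]' | grep -E "pos|force"
python3 -m handwheel '[[0,0,0,0,0,1.8,1],[0,0,0,0,0,1.8,1]]' | grep -E "pos|force"
```

```text
position: [0.5139, 0.2454, 0.1306]
contact_force: [-5.1, -2.5, 15.6]
position: [0.5138, 0.2454, 0.1303]
contact_force: [-5.4, -1.9, 19.4]
```

```bash
python3 -m handwheel '[[0,0,0,0,0,-4,1],[0,0,0,0,0,-6,1],[0,0,0,10,12,0,1],[0,0,0,15,18,0,1],[0,0,0,5,5,0,1],[0,0,0,0,0,0,1]]' >/dev/null;  python3 - <<'E'
from h import *
go([.5447,.2042,.1305],-5.4)
E
```

```text
t 36.3 pos [0.5422 0.2053 0.1415] yaw -5.39 tilt [0.0063 0.0014] F [-0.8  0.3 -2.7] w 0.0239
shift now [ 2.5  0.9 11. ]
rotvec [-0.0019 -0.0061  0.0003] shift after turn [ 2.6  0.8 11. ]
```

```bash
python3 -m handwheel '[[-0.002,-0.006,0,1.5,0.8,2,1],[0,0,0,0,0,2,1],[0,0,0,0,0,2,1],[0,0,0,0,0,1.3,1],[0,0,0,0,0,1.3,1],[0,0,0,0,0,1.3,1],[0,0,0,0,0,1.3,1],[0,0,0,0,0,1.3,1],[0,0,0,0,0,1.4,1],[0,0,0,0,0,1.5,1],[0,0,0,0,0,1.5,1]]' | grep -E "pos|force"
python3 -m handwheel '[[0,0,0,0,0,1.8,1],[0,0,0,0,0,1.8,1]]' | grep -E "pos|force"
python3 -m handwheel '[[0,0,0,0,0,-4,1],[0,0,0,0,0,-10,1],[0,0,0,0,0,-20,1],[0,0,0,0,0,-25,1],[0,0,0,0,0,-15,1],[0,0,0,0,0,0,1]]' >/dev/null
python3 - <<'E'
from h import *
go([.551,-.144,.206],-7)
b=read_camera("scene");a=b[160:220,355:435];cv2.imwrite("pics/after.png",cv2.resize(a[:,:,::-1],(640,480),interpolation=cv2.INTER_CUBIC))
E
```

```text
position: [0.5426, 0.2052, 0.1308]
contact_force: [-5.6, -2.2, 13.8]
position: [0.5425, 0.2053, 0.1305]
contact_force: [-5.8, -2.0, 17.2]
t 38.2 pos [0.5417 0.2061 0.2091] yaw -5.1 tilt [ 0.0051 -0.0011] F [ 0.3 -0.2 -3.1] w 0.0235
shift now [ 40.4 347.9   3.5]
rotvec [ 0.0005 -0.0052  0.0331] shift after turn [ 51.9 346.3   3.1]
```

View pics/after.png

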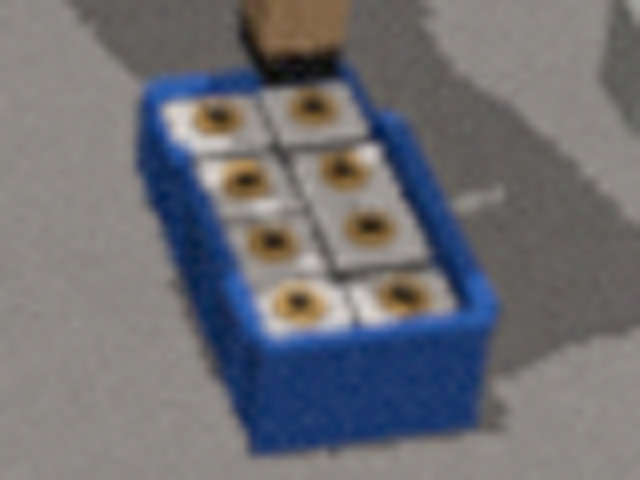

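The picture shows all eight bosses in two straight, even columns (scene crop 217–298 and 316–404 px), none proud. Now carry the tamper back.

```bash
python3 -m handwheel '[[0,-0.005,0.068,0,0,-3,1],[0,0,0,4,20,0,1],[0,0,0,8,40,0,1],[0,0,0,8,40,0,1],[0,0,0,8,40,0,1],[0,0,0,8,40,0,1],[0,0,0,8,40,0,1],[0,0,0,8,40,0,1],[0,0,0,7,35,0,1],[0,0,0,3,15,0,1],[0,0,0,0,0,0,1],[0,0,0,0,0,0,1]]' >/dev/null
python3 - <<'E'
from h import *
go([.556,-.1462,.15],-9)
E
```

```text
t 39.45 pos [ 0.5496 -0.1196  0.199 ] yaw -9.01 tilt [-0.0167  0.0021] F [-0.4  0.2 -2.4] w 0.0236
shift now [11.3 25.2 48.8]
rotvec [ 0.0006  0.0169 -0.0002] shift after turn [10.5 25.3 49. ]
```

```bash
python3 -m handwheel '[[0,0.0169,0,6,12,5,1],[0,0,0,4.5,12,10,1],[0,0,0,0,0,10,1],[0,0,0,0,0,0,1]]' >/dev/null
python3 - <<'E'
from h import *
go([.556,-.1462,.15],-9)
E
```

```text
t 39.85 pos [ 0.5567 -0.1437  0.171 ] yaw -8.79 tilt [ 0.0005 -0.0001] F [-0.1  0.1 -2.1] w 0.0236
shift now [-0.3  2.6 21. ]
rotvec [-0.     -0.0005  0.0037] shift after turn [-0.3  2.6 21. ]
```

```bash
python3 -m handwheel '[[0,0,0.004,-0.3,2.6,5,1],[0,0,0,0,0,10,1],[0,0,0,0,0,6,1],[0,0,0,0,0,0,1]]' >/dev/null
python3 - <<'E'
from h import *
go([.556,-.1462,.102],-9)
b=read_camera("wrist");a=read_camera("scene")
m=np.vstack([cv2.resize(a[150:230,220:340],(600,400),interpolation=cv2.INTER_CUBIC),cv2.resize(b[50:250,140:500],(600,200))[:200]])
cv2.imwrite("pics/back.png",m[:,:,::-1])
E
```

```text
t 40.25 pos [ 0.5558 -0.1455  0.1476] yaw -8.99 tilt [-0.0005  0.0005] F [-0.4  0.6 -2.9] w 0.0239
shift now [ 0.4  0.7 45.6]
rotvec [-0.0004  0.0006  0.0002] shift after turn [ 0.4  0.7 45.6]
```

View pics/back.png

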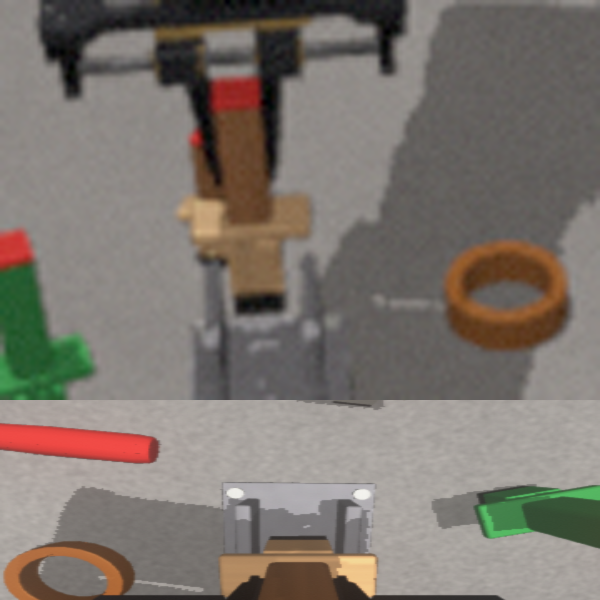

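The block hangs centred between the cheeks in both views (scene crop 260,290; wrist crop 298,545). Lowering.

```bash
python3 -m handwheel '[[0,0,0,0.4,0.7,6,1],[0,0,0,0,0,8,1],[0,0,0,0,0,8,1],[0,0,0,0,0,6,1],[0,0,0,0,0,4,1],[0,0,0,0,0,2,1]]' >/dev/null
python3 - <<'E'
from h import *
go([.556,-.1462,.102],-9)
E
```

```text
t 40.95 pos [ 0.5568 -0.1464  0.1121] yaw -8.98 tilt [ 0.0017 -0.0004] F [ 0.1 -0.7 -2. ] w 0.0238
shift now [-0.8 -0.1 10.1]
rotvec [ 0.0001 -0.0017  0.0004] shift after turn [-0.8 -0.1 10.1]
```

```bash
python3 -m handwheel '[[0,-0.0017,0,-0.5,0,2.5,1],[0,0,0,0,0,2,1],[0,0,0,0,0,1.5,1],[0,0,0,0,0,1,1],[0,0,0,0,0,1,1],[0,0,0,0,0,0.8,1],[0,0,0,0,0,0.8,1],[0,0,0,0,0,0.8,1]]' >/dev/null
python3 - <<'E'
from h import *
go([.556,-.1462,.102],-9)
E
```

```text
t 41.75 pos [ 0.5566 -0.1465  0.102 ] yaw -8.97 tilt [ 0.0011 -0.0006] F [-5.   1.6 13.9] w 0.0239
shift now [-0.6 -0.2 -0. ]
rotvec [ 0.0005 -0.0012  0.0005] shift after turn [-0.6 -0.2 -0. ]
```

Seated at exactly the original height with the load taken by the cheeks. Release.

```bash
python3 -m handwheel '[[0,0,0,0,0,-0.3,1],[0,0,0,0,0,0,0.9],[0,0,0,0,0,0,0.7],[0,0,0,0,0,0,0],[0,0,0,0,0,0,0],[0,0,0,0,0,0,0],[0,0,0,0,0,0,0],[0,0,0,0,0,0,0],[0,0,0,0,0,0,0],[0,0,0,0,0,0,0]]' >/dev/null
python3 - <<'E'
from h import *
go([.556,-.1462,.102],-9)
E
```

```text
t 42.75 pos [ 0.5572 -0.1467  0.103 ] yaw -8.98 tilt [ 0.003  -0.0013] F [-0.1 -0.5  0.2] w 0.0789
shift now [-1.3 -0.3  1. ]
rotvec [ 0.0008 -0.0031  0.0004] shift after turn [-1.3 -0.3  1. ]
```

```bash
python3 -m handwheel '[[0,-0.003,0,0,0,-3,0],[0,0,0,0,0,-10,0],[0,0,0,0,0,-20,0],[0,0,0,0,0,-30,0],[0,0,0,0,0,-40,0],[0,0,0,0,0,-40,0],[0,0,0,-30,0,0,0],[0,0,0,-40,0,0,0],[0,0,0,-20,0,0,0],[0,0,0,0,0,0,0],[0,0,0,0,0,0,0]]' >/dev/null
python3 - <<'E'
from h import *
go([.556,-.1462,.102],-9)
b=read_camera("top");a=read_camera("scene")
m=np.vstack([np.hstack([cv2.resize(a[150:230,220:340],(400,300)),cv2.resize(a[150:230,340:460],(400,300))]),cv2.resize(b[120:285,150:550],(800,300))])
cv2.imwrite("pics/end.png",m[:,:,::-1])
E
```

```text
t 43.85 pos [ 0.4661 -0.1321  0.2594] yaw -8.97 tilt [ 0.0059 -0.0036] F [-0.   0.2 -0.1] w 0.095
shift now [ 90.   -0.5 158. ]
rotvec [ 0.0026 -0.0063  0.0006] shift after turn [ 91.   -0.2 157.4]
```

View pics/end.png

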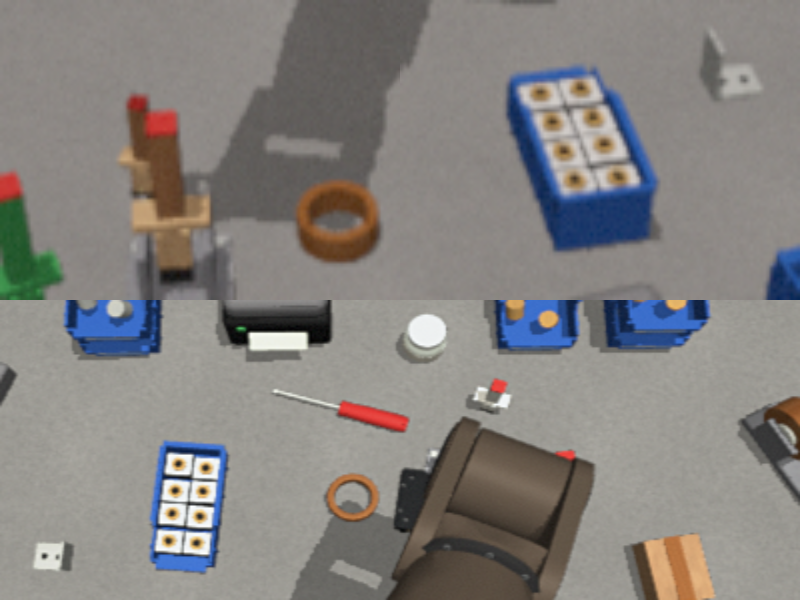

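The tamper hangs upright in the cradle (crop 165,200), the feet are level (crop 580,140), and the bystanders look unmoved.

```bash
python3 -c "
from bench import *
print(hand_in())"
```

```text
the job is handed in; nothing more can be done
None
```

All eight feet are pressed down to the bin floor and level, and the tamper is hanging back in its cradle. I handed the job in at about 44 s; the hand-in reports no verdict.

- **Pressing:** I pressed each foot slowly and then held it at about 15–22 N at the sole. That is the wrist reading plus the tamper's weight. Three feet were proud: the back-left by about 12 mm, the second-from-front left by about 14.5 mm and the second-from-back right by about 7 mm.
- **Level:** At hold, the tool height was 130.3–130.6 mm over all eight feet. The three proud ones first read 0.2–0.5 mm high. I pressed them again a little harder, and they then showed only the give of the rubber pad, so I take them as home.
- **Force readings:** Forces were read only at the end of each call, so brief peaks in between were not recorded. The highest reading was 19.4 N at the wrist.
- **Tamper:** It seated at the same height it was taken from (tool at 102 mm). It stands about 5 mm along and 4.5° round from its first pose, and so sits squarer in the cradle.
- **Last pictures:** The feet look level and the tamper upright. The bystanders in view look unmoved, and the gripper is clear, reading no contact force. The arm hid the cradle area in the last overhead view, so I checked the tamper in the scene camera only.
- **Disagreement:** My first camera triangulation made the second-from-front right foot look about 8 mm proud. Under the tamper it was already home.

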